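# Set up the drop-front tally desk and lay out the tile bundles

### The job

Set up the little drop-front desk for tallying: pull both slide-out supports fully out, and only then lower the flap until it lies level on them. Take every tile bundle out of the drawer of the low chest beside it and lay them next to one another on the flap, none on top of another, and leave the drawer fully shut. Leave the mug and the roll of tape alone.

Things in the scene. Friction and masses are not known exactly. Their poses are not given: they have to be found in the camera images.
- support_left (a joint): How far the left support is pulled out towards the robot, m. A square wooden bar (20 mm wide, 24 mm high) that slides in the foot of the desk under the left end of the flap; it starts pushed in (0 to 0.012) and its stop is at 0.120. It slides along the desk's own -x with about 2.5 N of friction and stays where it is left.
- support_right (a joint): The same for the right support, which is its mirror image under the right end of the flap.
- support_left_knob (a point): Centre of the round steel knob (24 mm across, 15 mm long along x) on the front end of the left support, 40 mm above the table and 44 mm in front of the desk's front face when pushed in; a 12 mm thick stem joins it to the bar. Its axes are the desk's: x into the desk (away from the robot), y to the left, z up.
- support_right_knob (a point): Centre of the like knob of the right support. The two knobs lie 116 mm to either side of the middle of the desk.
- flap (a joint): Angle of the drop-front writing flap, rad: 0 shut (leaning back 0.2 rad from upright), 1.771 level on its supports. It starts at 0 to 0.1. Stiff hinge (0.5 N m of friction): it stays where it is left; about 6 N at the tab moves it. With no support under it, it can be pushed on below level, as far as 2.3.
- flap_hinge (a point): Middle of the flap's hinge line, on the desk's front face, 64 mm above the table, at the flap's inner face. Its axes turn with the flap: y to the left along the hinge, z from the hinge towards the flap's free edge, x out of the flap's inner face (into the desk when shut, up when lowered).
- flap_tab (a point): Centre of the finger tab, a tongue 70 mm wide and 12 mm thick in the middle of the flap's free edge, standing up when shut: it runs from 144 to 178 mm from the hinge, this point being 164 mm from it, half-way through its thickness. When the flap is shut the tab stands about 46 mm higher than the desk's top board (192 mm above the table, its front edge 50 mm behind the front face), so there is room behind it for fingertips.
- flap_mid (a point): Middle of the inner face (the writing surface) of the flap, which is 286 mm wide (y), 150 mm from hinge to free edge (z) and 12 mm thick, with a lip 5 mm high and 6 mm wide along the free edge. Axes as for flap_hinge. Lowered, this face is 64 mm above the table. The desk is 290 mm wide and 150 mm deep; its sides stand beside the flap and its open pigeon-holes lie behind it.
- drawer (a joint): How far the drawer of the low wooden chest is open, m: 0 shut, 0.130 at its stop; it starts at 0 to 0.012. It slides along the chest's own -x with about 2 N of friction and stays where it is left. The chest is 290 mm wide, 150 mm deep and 76 mm high; it and the desk stand side by side, either one on the left.
- drawer_handle (a point): Middle of the drawer's steel bow handle: a round bar 10 mm thick, 90 mm long (y), 45 mm above the table and 45 mm clear in front of the drawer's front (bar centre to front). Axes: x into the chest, y to the left, z up.
- drawer_floor (a point): Middle of the drawer's floor (upper side, 14 mm above the table), 120 mm behind the handle bar; axes as for drawer_handle. Tray 250 mm wide, 125 mm front to back; side and back walls 10 mm high, front up to 66 mm above the table. Two flat spacers 33 mm wide, 8 mm high, running front to back, leave three pockets 60 mm wide, 93 mm apart; at most one bundle in each.
- bundle_a_mid (a point): Centre of tile bundle a, a block of thin tiles in a paper band, 0.10 to 0.21 kg: 49 mm along its x, 72 mm along its y, 34 mm high along its z; lies in the drawer at the start with its long side front to back. None if this bundle is absent.
- bundle_a: The same tile bundle a; origin at the centre of its underside.
- bundle_b_mid (a point): Centre of tile bundle b, a block of thin tiles in a paper band, 0.10 to 0.21 kg: 49 mm along its x, 72 mm along its y, 34 mm high along its z; lies in the drawer at the start with its long side front to back. None if this bundle is absent.
- bundle_b: The same tile bundle b; origin at the centre of its underside.
- bundle_c_mid (a point): Centre of tile bundle c, a block of thin tiles in a paper band, 0.10 to 0.21 kg: 49 mm along its x, 72 mm along its y, 34 mm high along its z; lies in the drawer at the start with its long side front to back. None if this bundle is absent.
- bundle_c: The same tile bundle c; origin at the centre of its underside.
- mug: Blue and white mug, 78 mm across and 92 mm high, loose on the table to the left; origin at the centre of its underside. Leave it alone.
- tape_roll: Roll of masking tape, 104 mm across and 25 mm high, lying loose on the table to the right; origin at the centre of its underside. Leave it alone.

How it is judged (in metres and radians):
On the way, in this order (a step that is already met when the one before it is completed fails the run):
1. both supports are pulled fully out (value of joint each of support_left, support_right above 0.105 m), for 0.2 s.
2. the flap lies level on the pulled-out supports (all of step 1 and value of joint flap between 1.73 and 1.82 rad), for 0.2 s.
At the end, for the whole second after the job is handed in: Supports out over 105 of 120 mm; flap level on them (1.73 to 1.82 rad); each bundle at rest on the flap itself, its centre 10 to 30 mm above the surface, within 130 mm of the middle sideways and 25 to 135 mm from the hinge; drawer shut to within 12 mm (all of step 2 and value of joint drawer below 0.012 m and x of bundle_a_mid in the frame of flap_mid between 0.01 and 0.03 m and y of bundle_a_mid in the frame of flap_mid between -0.13 and 0.13 m and z of bundle_a_mid in the frame of flap_mid between -0.05 and 0.06 m and linear speed of each of bundle_a, bundle_b, bundle_c below 0.03 m/s and x of bundle_b_mid in the frame of flap_mid between 0.01 and 0.03 m and y of bundle_b_mid in the frame of flap_mid between -0.13 and 0.13 m and z of bundle_b_mid in the frame of flap_mid between -0.05 and 0.06 m and x of bundle_c_mid in the frame of flap_mid between 0.01 and 0.03 m and y of bundle_c_mid in the frame of flap_mid between -0.13 and 0.13 m and z of bundle_c_mid in the frame of flap_mid between -0.05 and 0.06 m); the robot touches nothing.
It fails at once if the flap is lowered while a support is not pulled out (value of joint flap above 0.7 rad and value of joint any of support_left, support_right below 0.09 m).
It fails at once if the mug is moved (distance of mug from where it was at the start of the episode above 0.03 m).
It fails at once if the tape roll is moved (distance of tape_roll from where it was at the start of the episode above 0.03 m).
Of bundle_a, bundle_b, bundle_c only 2 to 3 are there at a start; the rules pass over those that are not, and their reading is None.
At some moment in a run one of bundle_a, bundle_b, bundle_c may be knocked a few centimetres aside while the robot is not near it.
Once in a run the grip may slacken for a moment while it holds something.
It also fails if it takes over 200 s, if anything falls off the work surface, if the arm or the gripper's body presses on something with over 40 N, if the wrist force passes 120 N, or if a joint passes its speed limit or range.

### The arm

A 6-joint arm with a two-finger parallel gripper is mounted at the origin on a cart in front of the work surface, level with it; the furniture and walls round the work are solid. World frame = base frame: x ahead of the robot, y to its left, z up, the work surface at z = 0. Lengths are in mm, angles in rad, forces in N, time in s.
With the tool pointing down it reaches from about 350 to 725 mm from the base axis. Payload 4.3 kg.
Tool frame: the origin (TCP) lies at the very end of the fingers, on their centre line; the grasp point (between the pads) lies 19 mm behind it; z points along the fingers, x is the direction in which the jaws open and shut, and the axes are right-handed (so a half turn about z gives the same grasp; the last joint's range is limited). The gripper opens to 85 mm and grips with 20 to 120 N. Pads are 22 mm wide; open, the fingers measure 114 mm over their backs; the gripper's body (76 mm by 85 mm) begins 54 mm behind the grasp point. The pads swing forward as they close: fully open they stand 13 mm farther back than shut.
Start: joints at [-1.283, 0.377, 0.081, 1.274, 0, 1.46], TCP at [222.764, -530.135, 231.329] pointing down, gripper open.
Joint ranges: [-2.72, 2.72], [-0.84, 1.66], [-1.02, 1.22], [-1.77, 2.12], [-1.37, 1.28], [-3.14, 3.14]. Speed limits (rad/s): [2.57, 2.57, 3.14, 3.14, 3.14, 3.14].

### API

Orientations are given as a unit quaternion [x, y, z, w].
In Python, from workcell import sense, snapshot, calibration, ctrl, trace, pinpoint gives the robot as it stands.
- The arm moves only by the tool step_arm, never from a script. Its argument "series" is a list of rows, each an object with "hand": the opening, from -1 (shut) to 1 (fully open); "delta_pos": the shift along the tool's x, y, z normalised to -1 to 1, where 1 is 40 mm, a list of three; "twist": the turn about the tool's z normalised to -1 to 1, where 1 is pi/2 rad. In form: [{"hand": hand, "delta_pos": [x, y, z], "twist": twist}, ...]. A call has 1 to 12 rows; each row shifts and turns the commanded pose from where the row before left it, along the tool's axes as they then stand; what a row does not reach is not made up. A row lasts 1/10 s, in which the tool goes at most 50 mm and 8.59 degrees, less where a joint would pass 70% of its speed; a pose out of reach is approached as far as the arm can. A call with a number of a shift or a turn outside -1 to 1 is refused whole. A call with a gripper value outside its range is refused whole. The fingers move at their own pace and stop on an object; "squeeze" is the grip in N (left out, the last holds). Time passes only in rows, so rows that do not move let the fingers close. It gives the time, the measured TCP pose, the force and the opening at its end, in the units of the state.
- sense(): the state, without advancing time (a new reading comes with each control period).
- snapshot(name): name is "side" or "top" or "wrist"; returns (picture, depth): 384x512x3 uint8, red, green, blue; 384x512 float32, mm along the optical axis (not along the pixel's ray), 0 where there is no reading.
- calibration(name): a dict with "K" (3x3 intrinsics, pixels), "position" and "orientation" of the camera in the world. Camera axes: x right, y up, looking along -z (the intrinsics and any distortion apply to the point x, -y, -z); pixel columns grow to the right and rows downward; lengths in mm; the calibration is good to about 2 mm. A picture is of the moment at which its call begins: read the wrist's pose just before it. calibration takes no time and is no camera call; for the wrist camera it gives the pose at the moment of the call.
- ctrl.hand_in(): hands the job in, once; it reports no verdict.
Trained networks look in the newest picture that a camera, given by its name, has taken for a name from the list of things; names that differ only in an ending like _2 or _b are one class to them, and where a whole thing is asked for, a point or a joint stands for the part that bears it (a point fixed in the world has none). Each returns a list of dicts, best first, with "p" (0 to 1); they miss things now and then, are a little off and sometimes report something else, mostly with a low value. They report only what shows in the picture. A call takes as long as a camera call.
- trace(thing, camera): "pixels" (384x512 bool, what is visible of it) and "extent" ([left, top, right, bottom] in pixels, round what is visible of it).
- pinpoint(thing, camera): "location" ([column, row] in pixels: a listed point, or the origin of a listed thing).
The state is a dict: "clock": time; "joint_positions": joint angles; "joint_velocities": joint speeds; "effort": joint torques, N m; "position": TCP position; "ee_rot": TCP orientation; "contact_force": force on the tool from outside, world axes, zero at the start; "wrist_torque": the same for the moment, N m; "grip_width": finger opening in mm.
Only numpy, scipy, OpenCV 4.12 (cv2) and the standard library are available. Lean on these libraries where they do the work, as an engineer would, in place of code of your own. Each camera call takes 0.05 s, during which the arm holds its last target. There are 200 camera calls.

## Working session

There is one attempt and no reset: what is moved stays moved. The work goes in short steps, Python scripts to look and compute and a tool call to move; the robot and the scene stay as the last step left them, time stands still between calls to the robot, and variables do not carry over. Pictures are saved under pics/ and viewed, about 12 in all and at most 16, crops included, and the job is handed in when it is done.

Besides the shell and the picture viewer there is one more tool, called after "Request:" by a JSON object that holds its "api" and its "payload", one argument or row to a line. step_arm: Moves the arm, as the interface text tells. Its arguments: {"type":"object","properties":{"series":{"type":"array"},"squeeze":{"type":"number"}},"required":["series"]}

```bash
mkdir -p pics; ls
cat > h.py <<'E'
import numpy as np, cv2
from scipy.spatial.transform import Rotation as R
from workcell import sense, snapshot, calibration, ctrl, trace, pinpoint
def snap(n,f=None):
    im,d=snapshot(n)
    if f: cv2.imwrite('pics/'+f,im[:,:,::-1])
    return im,d,calibration(n)
def ray(c,u,v):
    K=np.array(c['K']); M=R.from_quat(c['orientation']).as_matrix()
    x=(u-K[0,2])/K[0,0]; y=(v-K[1,2])/K[1,1]
    return np.array(c['position']), M@np.array([x,-y,-1.])
def atdepth(c,u,v,d): p,r=ray(c,u,v); return p+r*d
def atz(c,u,v,z): p,r=ray(c,u,v); return p+r*(z-p[2])/r[2]
def tri(L):
    A=np.zeros((3,3));b=np.zeros(3)
    for p,r in L:
        r=r/np.linalg.norm(r);P=np.eye(3)-np.outer(r,r);A+=P;b+=P@p
    x=np.linalg.solve(A,b); return x,max(np.linalg.norm(np.cross(x-p,r/np.linalg.norm(r))) for p,r in L)
E
python3 - <<'E'
from h import *
print(sense())
names=['support_left_knob','support_right_knob','flap_hinge','flap_tab','flap_mid','drawer_handle','drawer_floor','bundle_a_mid','mug','tape_roll']
C={}
D={}
for n in ['side','top']:
    im,d,c=snap(n,n+'0.png'); C[n]=c
    print(n,{k:np.round(v,3).tolist() for k,v in c.items()})
    for k in names:
        r=pinpoint(k,n); 
        for q in r[:3]:
            u,v=q['location']; 
            dd=d[int(min(max(v,0),383)),int(min(max(u,0),511))]
            print(n,k,round(q['p'],2),np.round([u,v],1),np.round(atdepth(c,u,v,dd)))
            D.setdefault(k,{}).setdefault(n,ray(c,u,v))
for k,v in D.items():
    if len(v)==2: print(k,np.round(tri(list(v.values()))[0],1),tri(list(v.values()))[1])
E
```

```text
pics
{'clock': 0.0, 'joint_positions': array([-1.28327717e+00,  3.78086163e-01,  7.96572226e-02,  1.27439085e+00,
        3.06226676e-05,  1.46049136e+00]), 'joint_velocities': array([-0.00095167, -0.00082283, -0.00092767,  0.00236235,  0.0007926 ,
       -0.00035534]), 'effort': array([-7.57616544e-04, -4.63603556e+01,  2.69875377e+01,  2.08847481e-02,
       -4.90376055e-05, -7.38037812e-06]), 'position': array([ 222.59273029, -529.47662993,  230.35980847]), 'ee_rot': array([ 8.32890108e-01, -5.53437480e-01, -7.66075972e-04, -6.61030964e-04]), 'contact_force': array([-0.11789187, -0.69115874,  0.11045162]), 'wrist_torque': array([ 0.02407861,  0.00579397, -0.01939067]), 'grip_width': 85.36189294973488}
side {'K': [[367.515, 0.0, 262.343], [0.0, 367.515, 182.931], [0.0, 0.0, 1.0]], 'position': [-144.348, -1275.554, 831.388], 'orientation': [0.504, -0.14, -0.208, 0.827]}
side support_right_knob 0.57 [259.4 161.4] [612.  85. 152.]
side support_right_knob 0.38 [255.5 192.6] [ 243. -562.  391.]
side flap_tab 0.59 [259.7 143.1] [ 244. -576.  528.]
side flap_mid 0.85 [257.1 160.4] [612. 1
[... 593 characters left out ...]
 [223.2 177.6] [600. 104.  75.]
top flap_tab 0.96 [219.9 151.9] [612. 109. 241.]
top flap_mid 0.6 [220.8 165.4] [607. 110. 154.]
top drawer_handle 0.94 [316.3 209.5] [ 566. -275.   52.]
top drawer_floor 0.67 [319.9 187. ] [ 651. -270.   79.]
top mug 0.96 [140.5 191.9] [476. 406.  42.]
top tape_roll 0.67 [379.3 265.6] [ 143. -419.  701.]
support_right_knob [ 460.2 -248.   330.2] 33.82486969027978
flap_tab [623.  111.5 229.2] 3.4485321582267843
flap_mid [613.2 111.8 145.7] 1.3571993915394907
drawer_handle [ 559.2 -273.8   52.5] 5.850004599078969
drawer_floor [ 677.4 -270.    21.8] 4.5607389675979135
mug [489.9 418.6   9.8] 0.35929388037972915
tape_roll [ 420.5 -546.7    7.8] 1.6597940070142845
```

Run:
```python
import cv2,numpy as np
a=cv2.imread('pics/side0.png');b=cv2.imread('pics/top0.png')
a=cv2.resize(a[100:320,130:420],None,fx=2.4,fy=2.4,interpolation=3);b=cv2.resize(b[100:310,100:420],None,fx=2.4,fy=2.4,interpolation=3)
cv2.imwrite('pics/a0.png',a);cv2.imwrite('pics/b0.png',b);print(a.shape,b.shape)
```

```text
(528, 696, 3) (504, 768, 3)
```

View pics/a0.png

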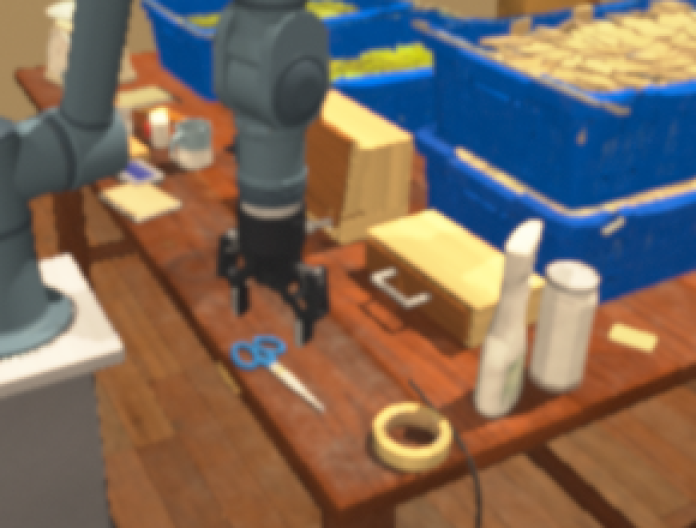

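View pics/b0.png

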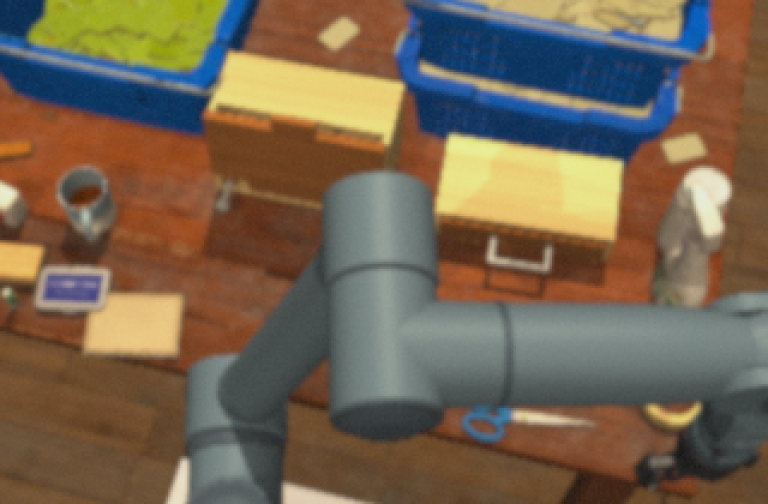

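Request:
{"api": "step_arm", "payload": {
  "series": [
    {"hand":1,"delta_pos":[0,0,-1],"twist":-0.095},
    {"hand":1,"delta_pos":[0,0,-1],"twist":-0.095},
    {"hand":1,"delta_pos":[0,0,-1],"twist":-0.095},
    {"hand":1,"delta_pos":[0,0,0],"twist":-0.095},
    {"hand":1,"delta_pos":[0,0,0],"twist":-0.095},
    {"hand":1,"delta_pos":[0,0,0],"twist":-0.095},
    {"hand":1,"delta_pos":[0,0,0],"twist":-0.095},
    {"hand":1,"delta_pos":[0,0,0],"twist":-0.095},
    {"hand":1,"delta_pos":[0,0,0],"twist":-0.095},
    {"hand":1,"delta_pos":[0,0,0],"twist":-0.095},
    {"hand":1,"delta_pos":[0,0,0],"twist":-0.095},
    {"hand":1,"delta_pos":[0,0,0],"twist":-0.095}
  ]
}}

```text
clock: 2.3
position: [222.8, -530.1, 351.3]
ee_rot: [0.952, 0.307, -0.0, 0.0]
contact_force: [0.3, 0.0, 0.1]
grip_width: 85.5
```

Request:
{"api": "step_arm", "payload": {
  "series": [
    {"hand":1,"delta_pos":[0,0,0],"twist":-0.095},
    {"hand":1,"delta_pos":[0,0,0],"twist":-0.095},
    {"hand":1,"delta_pos":[0,0,0],"twist":-0.095},
    {"hand":1,"delta_pos":[0,0,0],"twist":-0.095},
    {"hand":1,"delta_pos":[0,0,0],"twist":-0.095},
    {"hand":1,"delta_pos":[0,0,0],"twist":-0.095},
    {"hand":1,"delta_pos":[0,0,0],"twist":-0.0365},
    {"hand":1,"delta_pos":[0.8,0.6,0],"twist":0},
    {"hand":1,"delta_pos":[0.8,0.6,0],"twist":0},
    {"hand":1,"delta_pos":[0.8,0.6,0],"twist":0},
    {"hand":1,"delta_pos":[0.8,0.6,0],"twist":0},
    {"hand":1,"delta_pos":[0.8,0.6,0],"twist":0}
  ]
}}

```text
clock: 3.5
position: [343.5, -368.9, 351.4]
ee_rot: [0.707, 0.707, -0.0, 0.0]
contact_force: [0.9, 0.2, 0.1]
grip_width: 85.7
```

Request:
{"api": "step_arm", "payload": {
  "series": [
    {"hand":1,"delta_pos":[1,0.1,0],"twist":0},
    {"hand":1,"delta_pos":[1,0.1,0],"twist":0},
    {"hand":1,"delta_pos":[1,0.1,0],"twist":0},
    {"hand":1,"delta_pos":[1,0.1,0],"twist":0},
    {"hand":1,"delta_pos":[1,0.1,0],"twist":0},
    {"hand":1,"delta_pos":[1,0.1,0],"twist":0},
    {"hand":1,"delta_pos":[1,0.1,0],"twist":0},
    {"hand":1,"delta_pos":[1,0.1,0],"twist":0},
    {"hand":1,"delta_pos":[1,0.1,0],"twist":0},
    {"hand":1,"delta_pos":[1,0.1,0],"twist":0},
    {"hand":1,"delta_pos":[1,0.1,0],"twist":0},
    {"hand":1,"delta_pos":[0,0,0],"twist":0}
  ]
}}

```text
clock: 4.7
position: [386.9, 73.6, 351.4]
ee_rot: [0.705, 0.71, 0.001, -0.0]
contact_force: [0.5, -1.1, 0.2]
grip_width: 85.3
```

```bash
cat >> h.py <<'E'
def look(n,names,f=None):
    im,d,c=snap(n,f); out={}
    for k in names:
        for q in pinpoint(k,n)[:2]:
            u,v=q['location']
            if 0<=u<512 and 0<=v<384:
                print(n,k,round(q['p'],2),np.round([u,v],1),np.round(atdepth(c,u,v,d[int(v),int(u)]),1))
                out.setdefault(k,(ray(c,u,v),q['p']))
    return im,d,c,out
E
python3 - <<'E'
from h import *
print(sense()['position'])
names=['support_left_knob','support_right_knob','flap_hinge','flap_tab','flap_mid','drawer_handle']
O=[look(n,names,n+'1.png') for n in ['wrist','top','side']]
print(O[0][2])
for k in names:
    L=[o[3][k][0] for o in O if k in o[3] and o[3][k][1]>.5]
    if len(L)>1: print(k,*tri(L))
E
```

```text
[386.8538318   73.62133833 351.38457379]
wrist support_left_knob 0.83 [339.9 240.5] [549.3 217.   42.3]
wrist support_left_knob 0.24 [ 61.6 250.3] [ 565.2 -268.1   51.5]
wrist support_right_knob 0.58 [207.8 244.1] [553.4 -13.7  49.3]
wrist support_right_knob 0.31 [448.2 202.2] [483.1 403.2  25.7]
wrist flap_hinge 0.86 [275.  276.2] [599.8 102.5  75.4]
wrist flap_mid 0.69 [280.  314.9] [608.8 105.2 156. ]
wrist flap_mid 0.65 [449.8 200.2] [480.  406.3  24.1]
wrist drawer_handle 0.55 [ 60.5 250.7] [ 565.5 -269.6   52.3]
top support_right_knob 0.4 [246.9 198.9] [568.5   0.7   1.8]
top flap_hinge 0.83 [224.5 175.7] [600.6  97.4  92.3]
top flap_hinge 0.29 [246. 202.] [5.537e+02 5.000e-01 3.200e+00]
top flap_tab 0.78 [221.8 150.9] [617.4 103.6 242. ]
top flap_mid 0.62 [225.7 164.3] [609.9  91.2 165.4]
top drawer_handle 0.8 [315.9 207.8] [ 601.  -273.7   -4.9]
side support_left_knob 0.58 [235.3 172.7] [551.4 218.8  50.3]
side support_right_knob 0.61 [258.7 191.9] [608.5  79.3  -4.2]
side flap_tab 0.62 [261.9 143.1] [623.2  85.2 239.9]
side flap_mid 0.7 [257.8 161.4] [610.3  96.9 147.7]
side drawer_handle 0.58 [292.6 219.7] [ 569.8 -269.9   49. ]
{'K': array([[289.03418902,   0.        , 257.18199002],
       [  0.        , 289.03418902, 190.97153249],
       [  0.        ,   0.        ,   1.        ]]), 'position': array([305.32845134,  71.15559466, 494.67059268]), 'orientation': array([-0.11451921, -0.11482942,  0.69900687,  0.69648328])}
support_left_knob [546.65317406 213.67884001  52.15972397] 2.412193780947337
support_right_knob [554.51125706 -13.73872786  52.16899776] 2.4471088209804317
flap_hinge [626.58368729 106.70197721  40.06506509] 2.205878766405606
flap_tab [630.09112499 105.75888001 229.46438844] 4.67355979686291
flap_mid [617.04072771 101.37578911 146.00571967] 7.051508074793835
drawer_handle [ 569.45365623 -272.04081041   50.5731095 ] 3.37797404963156
```

View pics/wrist1.png

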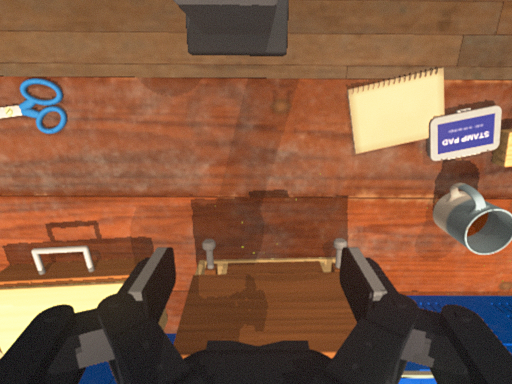

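Request:
{"api": "step_arm", "payload": {
  "series": [
    {"hand":1,"delta_pos":[0.51,0.58,0.82],"twist":0},
    {"hand":1,"delta_pos":[0.51,0.58,0.82],"twist":0},
    {"hand":1,"delta_pos":[0.51,0.58,0.82],"twist":0},
    {"hand":1,"delta_pos":[0.51,0.58,0.82],"twist":0},
    {"hand":1,"delta_pos":[0.51,0.58,0.82],"twist":0},
    {"hand":1,"delta_pos":[0.51,0.58,0.82],"twist":0},
    {"hand":1,"delta_pos":[0.51,0.58,0.82],"twist":0},
    {"hand":1,"delta_pos":[0,0,0],"twist":0},
    {"hand":1,"delta_pos":[0,0,0],"twist":0}
  ]
}}

```text
clock: 6.65
position: [548.5, 212.5, 120.4]
ee_rot: [0.707, 0.707, -0.002, -0.001]
contact_force: [-0.3, 0.7, 0.5]
grip_width: 85.5
```

Run:
```python
from h import *
print(sense()['position'],sense()['ee_rot'])
names=['support_left_knob','support_right_knob','flap_hinge']
O=[look(n,names,n+'2.png') for n in ['wrist','side','top']]
```

```text
[548.49300045 212.48268984 120.37441896] [ 0.70699358  0.70721789 -0.00155837 -0.00070762]
wrist support_left_knob 0.96 [267.3 205.1] [551.2 220.1  52.5]
wrist flap_hinge 0.7 [127.7 280.8] [543.4 156.9 160.8]
side support_left_knob 0.41 [238.1 173.9] [562.6 210.2  44.9]
side support_right_knob 0.43 [259.5 194.8] [556.3 -22.6  42.9]
side flap_hinge 0.65 [254.  176.7] [598.4 110.2  65.4]
top support_left_knob 0.58 [193.8 183.1] [566.  216.9  39.8]
top support_right_knob 0.65 [248.  200.8] [561.1  -5.7   2.4]
top flap_hinge 0.64 [223.7 175.3] [603.7 101.8  88.2]
```

Request:
{"api": "step_arm", "payload": {
  "series": [
    {"hand":1,"delta_pos":[0.17,0.07,0.6],"twist":0},
    {"hand":1,"delta_pos":[0,0,0.9],"twist":0},
    {"hand":1,"delta_pos":[0,0,0.7],"twist":0},
    {"hand":1,"delta_pos":[0,0,0.25],"twist":0},
    {"hand":-1,"delta_pos":[0,0,0],"twist":0},
    {"hand":-1,"delta_pos":[0,0,0],"twist":0},
    {"hand":-1,"delta_pos":[0,0,0],"twist":0},
    {"hand":-1,"delta_pos":[0,0,0],"twist":0},
    {"hand":-1,"delta_pos":[0,0,0],"twist":0},
    {"hand":-1,"delta_pos":[0,0,0],"twist":0},
    {"hand":-1,"delta_pos":[0,0,0],"twist":0}
  ],
  "squeeze": 60
}}

```text
clock: 8.35
position: [553.8, 221.4, 25.6]
ee_rot: [0.707, 0.707, 0.003, -0.0]
contact_force: [-0.1, 4.9, 6.6]
grip_width: 20.8
```

Request:
{"api": "step_arm", "payload": {
  "series": [
    {"hand":-1,"delta_pos":[-0.007,-0.4,0.02],"twist":0},
    {"hand":-1,"delta_pos":[-0.007,-0.4,0.02],"twist":0},
    {"hand":-1,"delta_pos":[-0.007,-0.4,0],"twist":0},
    {"hand":-1,"delta_pos":[-0.007,-0.4,0],"twist":0},
    {"hand":-1,"delta_pos":[-0.007,-0.4,0],"twist":0},
    {"hand":-1,"delta_pos":[-0.007,-0.4,0],"twist":0},
    {"hand":-1,"delta_pos":[-0.007,-0.4,0],"twist":0},
    {"hand":-1,"delta_pos":[-0.007,-0.25,0],"twist":0},
    {"hand":-1,"delta_pos":[0,0,0],"twist":0},
    {"hand":-1,"delta_pos":[0,0,0],"twist":0}
  ]
}}

```text
clock: 9.35
position: [440.1, 218.1, 25.7]
ee_rot: [0.708, 0.706, 0.007, 0.006]
contact_force: [13.5, -1.4, 1.1]
grip_width: 20.7
```

Request:
{"api": "step_arm", "payload": {
  "series": [
    {"hand":1,"delta_pos":[0,0,0],"twist":0},
    {"hand":1,"delta_pos":[0,0,0],"twist":0},
    {"hand":1,"delta_pos":[0,0,0],"twist":0},
    {"hand":1,"delta_pos":[0,0,0],"twist":0},
    {"hand":1,"delta_pos":[0,0,-1],"twist":0},
    {"hand":1,"delta_pos":[0,0,-1],"twist":0},
    {"hand":1,"delta_pos":[-0.95,0.45,-0.4],"twist":0},
    {"hand":1,"delta_pos":[-0.97,0.48,0],"twist":0},
    {"hand":1,"delta_pos":[-0.97,0.48,0],"twist":0},
    {"hand":1,"delta_pos":[-0.97,0.48,0],"twist":0},
    {"hand":1,"delta_pos":[-0.97,0.48,0],"twist":0},
    {"hand":1,"delta_pos":[-0.97,0.48,0],"twist":0}
  ]
}}

```text
clock: 10.55
position: [544.1, -16.4, 117.8]
ee_rot: [0.707, 0.707, -0.0, -0.0]
contact_force: [-0.3, 0.9, 1.7]
grip_width: 85.8
```

Run:
```python
from h import *
print(sense()['position'],sense()['ee_rot'])
names=['support_left_knob','support_right_knob']
O=[look(n,names,n+'3.png') for n in ['wrist','side']]
```

```text
[544.07696581 -16.43770437 117.75244509] [ 7.07221873e-01  7.06991486e-01 -3.22049524e-04 -3.95918545e-04]
wrist support_right_knob 0.82 [264.2 217.2] [559.4 -17.7  51.5]
side support_left_knob 0.6 [215.  180.9] [438.2 207.4  35.3]
side support_right_knob 0.46 [257.4 193.6] [552.8  -9.3  43.3]
```

Request:
{"api": "step_arm", "payload": {
  "series": [
    {"hand":1,"delta_pos":[0.06,0.3,0.6],"twist":0},
    {"hand":1,"delta_pos":[0,0,0.9],"twist":0},
    {"hand":1,"delta_pos":[0,0,0.75],"twist":0},
    {"hand":1,"delta_pos":[0,0,0.25],"twist":0},
    {"hand":-1,"delta_pos":[0,0,0],"twist":0},
    {"hand":-1,"delta_pos":[0,0,0],"twist":0},
    {"hand":-1,"delta_pos":[0,0,0],"twist":0},
    {"hand":-1,"delta_pos":[0,0,0],"twist":0},
    {"hand":-1,"delta_pos":[0,0,0],"twist":0},
    {"hand":-1,"delta_pos":[0,0,0],"twist":0},
    {"hand":-1,"delta_pos":[0,0,0],"twist":0}
  ]
}}

```text
clock: 11.95
position: [557.6, -10.7, 20.0]
ee_rot: [0.707, 0.707, 0.003, -0.0]
contact_force: [-0.1, 6.2, 6.7]
grip_width: 21.1
```

Request:
{"api": "step_arm", "payload": {
  "series": [
    {"hand":-1,"delta_pos":[0.03,-0.4,0],"twist":0},
    {"hand":-1,"delta_pos":[-0.007,-0.4,0],"twist":0},
    {"hand":-1,"delta_pos":[-0.007,-0.4,0],"twist":0},
    {"hand":-1,"delta_pos":[-0.007,-0.4,0],"twist":0},
    {"hand":-1,"delta_pos":[-0.007,-0.4,0],"twist":0},
    {"hand":-1,"delta_pos":[-0.007,-0.4,0],"twist":0},
    {"hand":-1,"delta_pos":[-0.007,-0.4,0],"twist":0},
    {"hand":-1,"delta_pos":[-0.007,-0.3,0],"twist":0},
    {"hand":-1,"delta_pos":[0,0,0],"twist":0},
    {"hand":-1,"delta_pos":[0,0,0],"twist":0}
  ]
}}

```text
clock: 12.95
position: [447.1, -14.0, 21.4]
ee_rot: [0.707, 0.707, 0.01, 0.009]
contact_force: [27.2, 2.5, -25.5]
grip_width: 20.9
```

Request:
{"api": "step_arm", "payload": {
  "series": [
    {"hand":1,"delta_pos":[0,0.1,0],"twist":0},
    {"hand":1,"delta_pos":[0,0,0],"twist":0},
    {"hand":1,"delta_pos":[0,0,0],"twist":0},
    {"hand":1,"delta_pos":[0,0,-1],"twist":0},
    {"hand":1,"delta_pos":[0,0,-1],"twist":0},
    {"hand":1,"delta_pos":[0.5,0,-1],"twist":0},
    {"hand":1,"delta_pos":[0.5,0,-1],"twist":0},
    {"hand":1,"delta_pos":[0.5,0,-1],"twist":0},
    {"hand":-1,"delta_pos":[0.5,0,-1],"twist":0},
    {"hand":-1,"delta_pos":[0.5,0,-1],"twist":0},
    {"hand":-1,"delta_pos":[0.5,0,-0.5],"twist":0},
    {"hand":-1,"delta_pos":[0,0,0],"twist":0}
  ]
}}

```text
clock: 14.15
position: [437.0, 108.4, 321.1]
ee_rot: [0.706, 0.708, 0.002, 0.002]
contact_force: [1.1, 0.1, 0.2]
grip_width: 28.2
```

Run:
```python
from h import *
print(sense()['position'],sense()['ee_rot'])
names=['support_left_knob','support_right_knob','flap_tab','flap_hinge','flap_mid']
O=[look(n,names,n+'4.png') for n in ['wrist','top','side']]
for k in names:
    L=[o[3][k][0] for o in O if k in o[3] and o[3][k][1]>.5]
    if len(L)>1: print(k,*tri(L))
```

```text
[437.00068686 108.43275649 321.14980569] [0.70622785 0.70797954 0.00219774 0.00153534]
wrist support_left_knob 0.78 [328.3 154.3] [439.1 210.3  48.2]
wrist support_right_knob 0.82 [173.9 159. ] [445.3 -13.3  51.8]
wrist flap_tab 0.91 [254.9 353.5] [426.1 106.5 398.1]
wrist flap_hinge 0.87 [256.5 259. ] [597.4 106.1  74. ]
wrist flap_mid 0.84 [255.5 293.8] [606.1 105.  144.4]
top support_left_knob 0.49 [183.9 210. ] [443.8 217.3  41. ]
top support_right_knob 0.58 [241.7 225.5] [ 4.53e+02 -8.80e+00 -3.00e-01]
top flap_tab 0.93 [223.1 148.7] [660.8 114.7 187.2]
top flap_tab 0.43 [222.1 165.9] [604.1 104.  157.9]
top flap_hinge 0.97 [224.  176.3] [593.4  96.9  99.9]
top flap_mid 0.75 [223.4 166.5] [609.3 101.1 146. ]
side support_left_knob 0.44 [216.3 180.4] [442.1 200.1  40.3]
side support_right_knob 0.78 [235.5 198.2] [446.4  -5.7  44.8]
side flap_tab 0.74 [257.5 143.8] [617.7 116.4 226.7]
side flap_hinge 0.95 [255.  175.4] [598.8 101.1  76.2]
side flap_mid 0.7 [257.9 158.9] [611.9  99.4 159. ]
support_right_knob [440.81882259 -14.35466251  48.09816316] 7.413692907081475
flap_tab [619.9185125  105.2650934  231.82253042] 12.107505395257986
flap_hinge [602.09595404 104.4717997   73.68034991] 5.2367322490509345
flap_mid [606.97793715 101.97018086 153.24908904] 7.7035358406558725
```

View pics/wrist4.png

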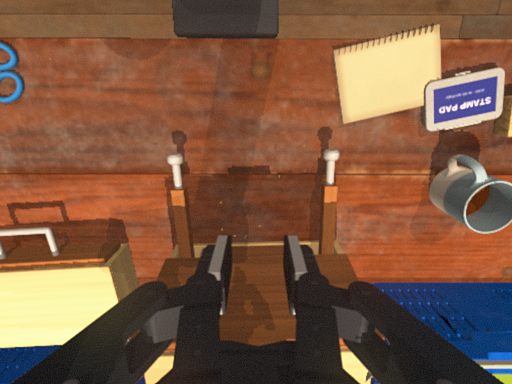

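Request:
{"api": "step_arm", "payload": {
  "series": [
    {"hand":-1,"delta_pos":[0,1,0],"twist":0},
    {"hand":-1,"delta_pos":[0,1,0],"twist":0},
    {"hand":-1,"delta_pos":[0,1,0],"twist":0},
    {"hand":-1,"delta_pos":[0,1,0],"twist":0},
    {"hand":-1,"delta_pos":[0,1,0],"twist":0},
    {"hand":-1,"delta_pos":[0.03,0.6,0],"twist":0},
    {"hand":-1,"delta_pos":[0,0,1],"twist":0},
    {"hand":-1,"delta_pos":[0,0,0.8],"twist":0},
    {"hand":-1,"delta_pos":[0,0,0.5],"twist":0},
    {"hand":-1,"delta_pos":[0,0,0.5],"twist":0},
    {"hand":-1,"delta_pos":[0,0,0],"twist":0}
  ]
}}

```text
clock: 16.15
position: [658.1, 107.8, 202.4]
ee_rot: [0.707, 0.707, -0.003, -0.002]
contact_force: [-0.8, -0.7, 0.3]
grip_width: -0.1
```

Run:
```python
from h import *
s=sense();print(s['position'],s['contact_force'])
a=snap('side')[0][90:240,190:330]; b=snap('top')[0][110:240,160:300]
cv2.imwrite('pics/c5.png',np.vstack([cv2.resize(x[:,:,::-1],(420,int(x.shape[0]*3)),interpolation=3)[:300] for x in (a,b)]))
```

```text
[658.11186008 107.79059489 202.36008811] [-0.82015308 -0.70749393  0.25521286]
```

View pics/c5.png

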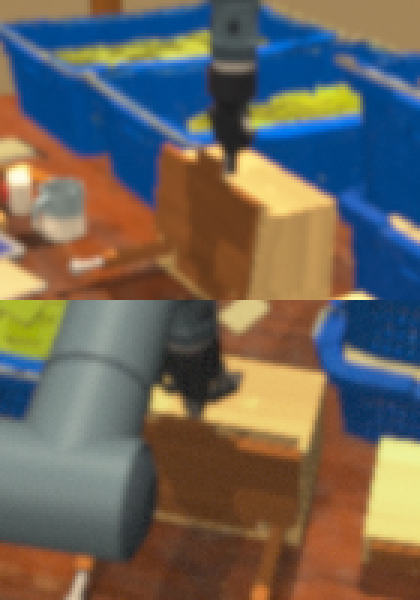

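Request:
{"api": "step_arm", "payload": {
  "series": [
    {"hand":-1,"delta_pos":[0,-0.45,-0.3],"twist":0},
    {"hand":-1,"delta_pos":[0,-0.28,-0.06],"twist":0},
    {"hand":-1,"delta_pos":[0,-0.28,-0.06],"twist":0},
    {"hand":-1,"delta_pos":[0,-0.5,0.03],"twist":0},
    {"hand":-1,"delta_pos":[0,-0.5,0.1],"twist":0},
    {"hand":-1,"delta_pos":[0,0,0],"twist":0}
  ]
}}

```text
clock: 16.85
position: [579.0, 108.0, 219.8]
ee_rot: [0.707, 0.707, 0.001, 0.001]
contact_force: [0.5, 0.3, 0.0]
grip_width: -0.2
```

Run:
```python
from h import *
s=sense();print(s['position'],s['contact_force'])
O=[look(n,['flap_tab','flap_mid','flap_hinge']) for n in ['wrist','top','side']]
a=O[2][0][90:240,190:330]; b=O[0][0]
cv2.imwrite('pics/c6.png',np.hstack([cv2.resize(a[:,:,::-1],(420,450),interpolation=3)[:384], cv2.resize(b[:,:,::-1],(380,384))]))
```

```text
[579.03562784 108.00607884 219.81514063] [0.47201995 0.29972077 0.00600542]
wrist flap_tab 0.65 [251.2 218.3] [556.  105.1 234.2]
wrist flap_mid 0.75 [256.5 210.3] [557.1 107.6 221.5]
wrist flap_hinge 0.93 [254.3 199.8] [572.4 105.9 164.8]
top flap_tab 0.9 [217.1 168.4] [555.  104.5 219.9]
top flap_mid 0.96 [221.9 174.1] [577.8  98.1 142.8]
top flap_hinge 0.69 [222.8 179.4] [597.6 105.1  64.5]
side flap_tab 0.97 [248.5 147.7] [557.5  89.4 227.4]
side flap_mid 0.55 [252.4 165.7] [584.5 101.3 129.2]
side flap_hinge 0.87 [253.3 177.2] [616.7 151.4  40.8]
```

View pics/c6.png

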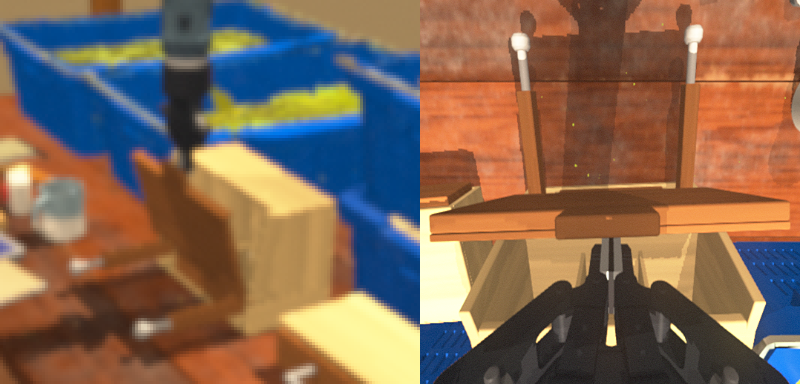

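Request:
{"api": "step_arm", "payload": {
  "series": [
    {"hand":-1,"delta_pos":[0,-0.3,0.2],"twist":0},
    {"hand":-1,"delta_pos":[0,-0.21,0.12],"twist":0},
    {"hand":-1,"delta_pos":[0,-0.23,0.11],"twist":0},
    {"hand":-1,"delta_pos":[0,-0.23,0.11],"twist":0},
    {"hand":-1,"delta_pos":[0,-0.21,0.14],"twist":0},
    {"hand":-1,"delta_pos":[0,-0.21,0.14],"twist":0},
    {"hand":-1,"delta_pos":[0,-0.19,0.17],"twist":0},
    {"hand":-1,"delta_pos":[0,-0.19,0.17],"twist":0},
    {"hand":-1,"delta_pos":[0,-0.17,0.19],"twist":0},
    {"hand":-1,"delta_pos":[0,-0.17,0.19],"twist":0},
    {"hand":-1,"delta_pos":[0,-0.14,0.21],"twist":0},
    {"hand":-1,"delta_pos":[0,-0.14,0.21],"twist":0}
  ]
}}

```text
clock: 18.65
position: [484.1, 107.7, 139.0]
ee_rot: [0.707, 0.707, 0.0, 0.0]
contact_force: [0.2, -1.3, 1.5]
grip_width: -0.0
```

Request:
{"api": "step_arm", "payload": {
  "series": [
    {"hand":-1,"delta_pos":[0,-0.11,0.23],"twist":0},
    {"hand":-1,"delta_pos":[0,-0.11,0.23],"twist":0},
    {"hand":-1,"delta_pos":[0,-0.08,0.24],"twist":0},
    {"hand":-1,"delta_pos":[0,-0.08,0.24],"twist":0},
    {"hand":-1,"delta_pos":[0,-0.05,0.25],"twist":0},
    {"hand":-1,"delta_pos":[0,-0.05,0.25],"twist":0},
    {"hand":-1,"delta_pos":[0,-0.02,0.2],"twist":0},
    {"hand":-1,"delta_pos":[0,0,0.15],"twist":0},
    {"hand":-1,"delta_pos":[0,0,0.1],"twist":0},
    {"hand":-1,"delta_pos":[0,0,0],"twist":0}
  ]
}}

```text
clock: 19.65
position: [464.3, 108.1, 68.1]
ee_rot: [0.707, 0.707, 0.001, 0.001]
contact_force: [-15.0, -2.1, 43.9]
grip_width: -0.1
```

Request:
{"api": "step_arm", "payload": {
  "series": [
    {"hand":-1,"delta_pos":[0,0,-1],"twist":0},
    {"hand":-1,"delta_pos":[0,0,-1],"twist":0},
    {"hand":-1,"delta_pos":[-0.95,0.19,-0.2],"twist":0},
    {"hand":-1,"delta_pos":[-0.95,0.19,0],"twist":0},
    {"hand":-1,"delta_pos":[-0.95,0.19,0],"twist":0},
    {"hand":-1,"delta_pos":[-0.95,0.19,0],"twist":0},
    {"hand":-1,"delta_pos":[-0.95,0.19,0],"twist":0},
    {"hand":-1,"delta_pos":[-0.95,0.19,0],"twist":0},
    {"hand":-1,"delta_pos":[-0.95,0.19,0],"twist":0},
    {"hand":-1,"delta_pos":[-0.95,0.19,0],"twist":0},
    {"hand":-1,"delta_pos":[-0.95,0.19,0],"twist":0},
    {"hand":-1,"delta_pos":[-0.95,0.19,0],"twist":0}
  ]
}}

```text
clock: 20.85
position: [540.2, -273.5, 151.1]
ee_rot: [0.707, 0.707, 0.0, -0.0]
contact_force: [0.7, -0.6, -0.2]
grip_width: 0.2
```

Run:
```python
from h import *
s=sense();print(s['position'],s['contact_force'])
O=[look(n,['flap_tab','flap_mid','drawer_handle','support_left_knob','support_right_knob'],n+'7.png') for n in ['wrist','top','side']]
im,d,c,o=O[0]
t=trace('drawer_handle','wrist')[0];print(t['p'],t['extent'])
m=t['pixels'];v,u=np.nonzero(m)
P=np.array([atdepth(c,a,b,d[b,a]) for a,b in zip(u,v)])
b=(P[:,2]>40)&(P[:,2]<62);Q=P[b]
print(len(P),b.sum(),Q.min(0),Q.max(0),np.median(Q,0))
for y in range(-330,-210,10):
    q=Q[abs(Q[:,1]-y)<5]; 
    if len(q): print(y,q[:,0].min().round(),q[:,0].max().round(),len(q))
cv2.imwrite('pics/c7.png',np.hstack([cv2.resize(O[2][0][100:260,170:350][:,:,::-1],(405,360),interpolation=3),cv2.resize(im[:,:,::-1],(390,360))]))
```

```text
[ 540.23274747 -273.50380064  151.11082496] [ 0.69963953 -0.59616119 -0.19502377]
wrist drawer_handle 0.62 [259. 216.] [ 566.8 -279.1   50.1]
top flap_tab 0.68 [212.8 211.9] [455.7 103.9  58.7]
top flap_tab 0.51 [135.2 190.2] [457.3 409.5  89. ]
top flap_mid 0.55 [221.3 193.7] [206.2 -46.6 746. ]
top drawer_handle 0.57 [313.7 206.2] [ 6.031e+02 -2.639e+02  5.000e-01]
top support_left_knob 0.61 [220.7 195. ] [204.  -45.6 743.3]
side flap_tab 0.64 [224.8 183.8] [444.9 104.7  65.1]
side flap_mid 0.96 [240.1 180.5] [523.  106.   63.9]
side drawer_handle 0.57 [292.1 217.2] [ 608.7 -210.3   16. ]
side drawer_handle 0.24 [233.  198.2] [468.4  68.8   1.9]
side support_left_knob 0.6 [217.3 176.5] [491.6 308.8   3.1]
side support_right_knob 0.59 [236.7 199.6] [445.6 -19.4  45. ]
0.77 [120.6, 208.9, 411.4, 291.8]
10326 4579 [ 560.62784803 -409.83763295   40.00142613] [ 634.99243787 -132.50730531   61.99547272] [ 607.37788749 -268.02275641   50.00777785]
-330 567.0 618.0 200
-320 566.0 617.0 544
-310 565.0 616.0 190
-300 564.0 574.0 112
-290 564.0 574.0 117
-280 563.0 573.0 117
-270 563.0 572.0 111
-260 562.0 572.0 115
-250 561.0 613.0 219
-240 561.0 612.0 366
-230 561.0 611.0 443
-220 609.0 611.0 127
```

View pics/c7.png

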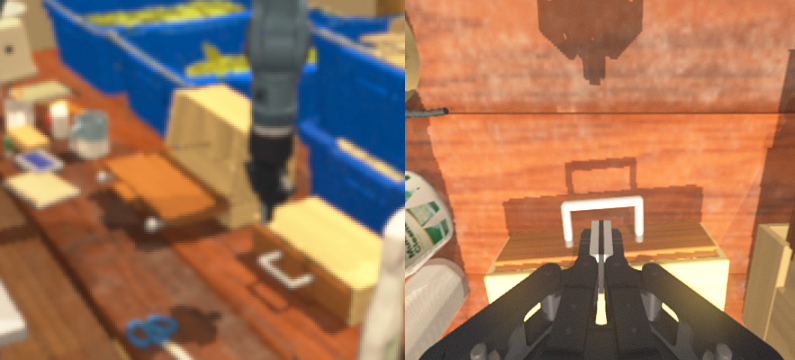

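Request:
{"api": "step_arm", "payload": {
  "series": [
    {"hand":-1,"delta_pos":[-0.07,0.66,0.2],"twist":0},
    {"hand":-1,"delta_pos":[-0.07,0.66,0.4],"twist":0},
    {"hand":-1,"delta_pos":[0,0,0.8],"twist":0},
    {"hand":-1,"delta_pos":[0,0,0.6],"twist":0},
    {"hand":-1,"delta_pos":[0,0,0.5],"twist":0},
    {"hand":-1,"delta_pos":[0,0,0.5],"twist":0},
    {"hand":-1,"delta_pos":[0,0,0],"twist":0}
  ]
}}

```text
clock: 22.5
position: [590.4, -276.3, 28.4]
ee_rot: [0.707, 0.707, -0.001, -0.003]
contact_force: [-0.5, 0.8, 0.1]
grip_width: -0.1
```

Request:
{"api": "step_arm", "payload": {
  "series": [
    {"hand":-1,"delta_pos":[-0.02,-0.35,0],"twist":0},
    {"hand":-1,"delta_pos":[-0.02,-0.35,0],"twist":0},
    {"hand":-1,"delta_pos":[-0.02,-0.35,0],"twist":0},
    {"hand":-1,"delta_pos":[-0.02,-0.35,0],"twist":0},
    {"hand":-1,"delta_pos":[-0.02,-0.35,0],"twist":0},
    {"hand":-1,"delta_pos":[-0.02,-0.35,0],"twist":0},
    {"hand":-1,"delta_pos":[-0.02,-0.35,0],"twist":0},
    {"hand":-1,"delta_pos":[-0.02,-0.35,0],"twist":0},
    {"hand":-1,"delta_pos":[-0.02,-0.35,0],"twist":0},
    {"hand":-1,"delta_pos":[-0.02,-0.3,0],"twist":0},
    {"hand":-1,"delta_pos":[0,0,0],"twist":0}
  ]
}}

```text
clock: 23.6
position: [456.2, -286.7, 33.3]
ee_rot: [0.707, 0.707, 0.001, 0.002]
contact_force: [3.1, 0.3, -0.7]
grip_width: -0.2
```

Request:
{"api": "step_arm", "payload": {
  "series": [
    {"hand":-1,"delta_pos":[0,-0.2,0],"twist":0},
    {"hand":-1,"delta_pos":[0,-0.1,0],"twist":0},
    {"hand":-1,"delta_pos":[0,0,0],"twist":0}
  ]
}}

```text
clock: 23.9
position: [455.6, -286.8, 34.0]
ee_rot: [0.706, 0.708, 0.01, 0.009]
contact_force: [32.0, 3.1, -19.7]
grip_width: -0.0
```

Request:
{"api": "step_arm", "payload": {
  "series": [
    {"hand":-1,"delta_pos":[0,0.35,0],"twist":0},
    {"hand":-1,"delta_pos":[0,0,-1],"twist":0},
    {"hand":1,"delta_pos":[0,0,-1],"twist":0},
    {"hand":1,"delta_pos":[0,0,-1],"twist":0},
    {"hand":1,"delta_pos":[0.1,0.6,-1],"twist":0},
    {"hand":1,"delta_pos":[0.1,0.6,-1],"twist":0},
    {"hand":1,"delta_pos":[0,0,0],"twist":0},
    {"hand":1,"delta_pos":[0,0,0],"twist":0}
  ]
}}

```text
clock: 24.7
position: [505.6, -278.1, 233.1]
ee_rot: [0.707, 0.707, -0.0, 0.001]
contact_force: [-0.8, -1.3, -0.8]
grip_width: 84.8
```

```bash
cat >> h.py <<'E'
def bundles(n='wrist',zmin=30):
    "oriented rectangles of bundle tops from depth within the network mask"
    for t in trace('bundle_a','%s'%n):
        d,c=LAST['d'],LAST['c']
        v,u=np.nonzero(t['pixels']); P=np.array([atdepth(c,a,b,d[b,a]) for a,b in zip(u,v) if d[b,a]>0])
        if len(P)<50: continue
        z=np.percentile(P[:,2],80); Q=P[abs(P[:,2]-z)<4]
        r=cv2.minAreaRect(Q[:,:2].astype(np.float32))
        print('bundle p%.2f'%t['p'],'ext',np.round(t['extent']),'z',round(z,1),'mid',np.round(r[0],1),'size',np.round(r[1],1),'ang',round(r[2],1))
LAST={}
def shot(n,f=None):
    im,d,c=snap(n,f); LAST.update(d=d,c=c,im=im); return im,d,c
E
python3 - <<'E'
from h import *
s=sense();print(s['position'],s['contact_force'])
shot('wrist','wrist8.png'); bundles()
d,c=LAST['d'],LAST['c']
for n in ['bundle_a_mid','drawer_floor','drawer_handle']:
    for q in pinpoint(n,'wrist')[:4]:
        u,v=q['location'];print(n,round(q['p'],2),np.round([u,v]),np.round(atdepth(c,u,v,d[int(min(v,383)),int(min(u,511))]),1))
E
```

```text
[ 505.60121496 -278.10425539  233.11606726] [-0.7528388  -1.31673091 -0.84952237]
bundle p0.76 ext [315. 173. 362. 232.] z 45.8 mid [ 552.2 -177.5] size [69.6 49.2] ang 2.9
bundle p0.67 ext [167. 178. 214. 237.] z 45.5 mid [ 559.9 -364.3] size [69.2 49. ] ang 4.4
bundle p0.56 ext [253. 176. 288. 239.] z 45.8 mid [ 559.5 -263.9] size [69.5 48.5] ang 4.1
bundle_a_mid 0.93 [190. 206.] [ 553.6 -360.4   45.4]
drawer_floor 0.9 [258. 200.] [ 545.3 -276.5   46.6]
drawer_handle 0.66 [258. 108.] [ 438.  -277.1   48.8]
```

View pics/wrist8.png

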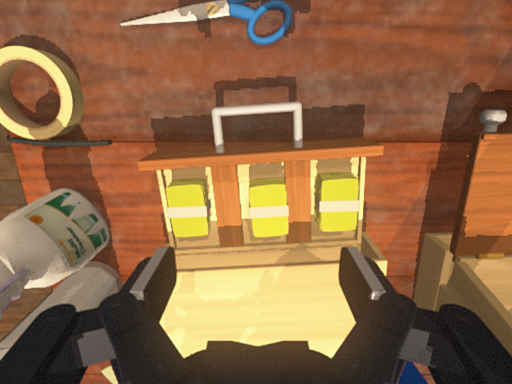

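Request:
{"api": "step_arm", "payload": {
  "series": [
    {"hand":0.7,"delta_pos":[0,0,0],"twist":-0.0255},
    {"hand":0.7,"delta_pos":[0.82,0.43,0.6],"twist":0},
    {"hand":0.7,"delta_pos":[0.82,0.43,0.6],"twist":0},
    {"hand":0.7,"delta_pos":[0.82,0.43,0.6],"twist":0},
    {"hand":0.7,"delta_pos":[0,0,0.9],"twist":0},
    {"hand":0.7,"delta_pos":[0,0,0.9],"twist":0},
    {"hand":0.7,"delta_pos":[0,0,0.7],"twist":0},
    {"hand":0.7,"delta_pos":[0,0,0.4],"twist":0},
    {"hand":0.7,"delta_pos":[0,0,0.3],"twist":0},
    {"hand":0.7,"delta_pos":[0,0,0.25],"twist":0},
    {"hand":0.7,"delta_pos":[0,0,0],"twist":0}
  ]
}}

```text
clock: 26.05
position: [551.4, -177.0, 20.4]
ee_rot: [0.693, 0.721, -0.0, -0.001]
contact_force: [-0.3, 0.5, 0.7]
grip_width: 72.4
```

Request:
{"api": "step_arm", "payload": {
  "series": [
    {"hand":-1,"delta_pos":[0,0,0],"twist":0},
    {"hand":-1,"delta_pos":[0,0,0],"twist":0},
    {"hand":-1,"delta_pos":[0,0,0],"twist":0},
    {"hand":-1,"delta_pos":[0,0,0],"twist":0}
  ],
  "squeeze": 60
}}

```text
clock: 26.45
position: [553.8, -177.9, 23.1]
ee_rot: [0.693, 0.721, 0.0, 0.001]
contact_force: [0.0, -0.1, 6.0]
grip_width: 44.0
```

Request:
{"api": "step_arm", "payload": {
  "series": [
    {"hand":-1,"delta_pos":[0,0,-0.6],"twist":0},
    {"hand":-1,"delta_pos":[0,0,-1],"twist":0},
    {"hand":-1,"delta_pos":[0,0,-1],"twist":0},
    {"hand":-1,"delta_pos":[0,0,0],"twist":0}
  ]
}}

```text
clock: 26.85
position: [556.4, -179.0, 131.8]
ee_rot: [0.693, 0.721, 0.002, 0.005]
contact_force: [1.1, -0.1, -0.4]
grip_width: 44.3
```

Request:
{"api": "step_arm", "payload": {
  "series": [
    {"hand":-1,"delta_pos":[0.5,-0.02,0],"twist":0},
    {"hand":-1,"delta_pos":[0.94,-0.03,0],"twist":0},
    {"hand":-1,"delta_pos":[0.94,-0.03,0],"twist":0},
    {"hand":-1,"delta_pos":[0.94,-0.03,0],"twist":0},
    {"hand":-1,"delta_pos":[0.94,-0.03,0],"twist":0},
    {"hand":-1,"delta_pos":[0.94,-0.03,0],"twist":0},
    {"hand":-1,"delta_pos":[0.94,-0.03,0],"twist":0},
    {"hand":-1,"delta_pos":[0.94,-0.03,0],"twist":0},
    {"hand":-1,"delta_pos":[0.94,-0.03,0],"twist":0},
    {"hand":-1,"delta_pos":[0.94,-0.03,0],"twist":0},
    {"hand":-1,"delta_pos":[0.5,0,0],"twist":0},
    {"hand":-1,"delta_pos":[0,0,0],"twist":0}
  ]
}}

```text
clock: 28.05
position: [524.9, 202.8, 124.7]
ee_rot: [0.691, 0.722, -0.0, -0.001]
contact_force: [0.4, 0.3, -1.7]
grip_width: 44.2
```

Request:
{"api": "step_arm", "payload": {
  "series": [
    {"hand":-1,"delta_pos":[-0.07,0.07,0.6],"twist":0},
    {"hand":-1,"delta_pos":[0,0,0.4],"twist":0},
    {"hand":-1,"delta_pos":[0,0,0.2],"twist":0},
    {"hand":-1,"delta_pos":[0,0,0.08],"twist":0},
    {"hand":-1,"delta_pos":[0,0,0],"twist":0}
  ]
}}

```text
clock: 28.55
position: [528.6, 197.0, 74.4]
ee_rot: [0.693, 0.721, -0.0, -0.0]
contact_force: [-0.0, 0.1, -1.2]
grip_width: 44.8
```

Nearly touching; lower slightly and release, then go back for the middle bundle.

Request:
{"api": "step_arm", "payload": {
  "series": [
    {"hand":-1,"delta_pos":[0,0,0.05],"twist":0},
    {"hand":-1,"delta_pos":[0,0,0.03],"twist":0},
    {"hand":0.55,"delta_pos":[0,0,0],"twist":0},
    {"hand":0.55,"delta_pos":[0,0,0],"twist":0},
    {"hand":0.55,"delta_pos":[0,0,0],"twist":0},
    {"hand":0.55,"delta_pos":[0,0,-0.5],"twist":0},
    {"hand":0.7,"delta_pos":[0,0,-1],"twist":0},
    {"hand":0.7,"delta_pos":[-0.5,0,-1],"twist":0},
    {"hand":0.7,"delta_pos":[-0.9,-0.03,-0.6],"twist":0},
    {"hand":0.7,"delta_pos":[-1,-0.03,-0.4],"twist":0},
    {"hand":0.7,"delta_pos":[-1,-0.03,0],"twist":0},
    {"hand":0.7,"delta_pos":[-1,-0.03,0],"twist":0}
  ]
}}

```text
clock: 29.75
position: [531.7, 20.2, 212.4]
ee_rot: [0.693, 0.721, 0.001, 0.001]
contact_force: [1.3, 1.4, -0.2]
grip_width: 72.8
```

Request:
{"api": "step_arm", "payload": {
  "series": [
    {"hand":0.7,"delta_pos":[-1,-0.03,0],"twist":0},
    {"hand":0.7,"delta_pos":[-1,-0.03,0],"twist":0},
    {"hand":0.7,"delta_pos":[-1,-0.03,0],"twist":0},
    {"hand":0.7,"delta_pos":[-1,-0.03,0],"twist":0},
    {"hand":0.7,"delta_pos":[-1,-0.03,0],"twist":0},
    {"hand":0.7,"delta_pos":[-1,-0.03,0],"twist":0},
    {"hand":0.7,"delta_pos":[-1,-0.03,0],"twist":0},
    {"hand":0.7,"delta_pos":[0,0,0],"twist":0}
  ]
}}

```text
clock: 30.55
position: [533.6, -263.4, 210.9]
ee_rot: [0.695, 0.719, -0.001, 0.001]
contact_force: [-0.6, 0.2, -0.2]
grip_width: 72.9
```

Run:
```python
from h import *
s=sense();print(s['position'],s['contact_force'],s['grip_width'])
shot('wrist','wrist9.png'); bundles()
shot('side','side9.png'); bundles('side')
```

```text
[ 533.62281239 -263.42244566  210.86811346] [-0.63434043  0.21399516 -0.17620517] 72.88382232485806
bundle p0.67 ext [236. 159. 278. 226.] z 47.5 mid [ 561.3 -261.5] size [69.8 47.6] ang 2.9
bundle p0.56 ext [147. 157. 198. 220.] z 47.2 mid [ 562.  -362.1] size [69.2 48.9] ang 4.6
bundle p0.58 ext [280. 217. 302. 233.] z 47.9 mid [ 563.6 -264.5] size [71.5 51. ] ang 2.3
bundle p0.56 ext [227. 165. 241. 173.] z 98.5 mid [533. 194.] size [67.6 46. ] ang 16.2
bundle p0.49 ext [293. 229. 319. 244.] z 48.0 mid [ 562.4 -366.1] size [69.3 47.5] ang 5.7
```

Request:
{"api": "step_arm", "payload": {
  "series": [
    {"hand":0.7,"delta_pos":[-0.04,0.7,0.6],"twist":0},
    {"hand":0.7,"delta_pos":[0,0,1],"twist":0},
    {"hand":0.7,"delta_pos":[0,0,1],"twist":0},
    {"hand":0.7,"delta_pos":[0,0,1],"twist":0},
    {"hand":0.7,"delta_pos":[0,0,0.6],"twist":0},
    {"hand":0.7,"delta_pos":[0,0,0.3],"twist":0},
    {"hand":0.7,"delta_pos":[0,0,0.22],"twist":0},
    {"hand":-1,"delta_pos":[0,0,0],"twist":0},
    {"hand":-1,"delta_pos":[0,0,0],"twist":0},
    {"hand":-1,"delta_pos":[0,0,0],"twist":0},
    {"hand":-1,"delta_pos":[0,0,0],"twist":0}
  ]
}}

```text
clock: 31.85
position: [564.5, -264.1, 25.9]
ee_rot: [0.693, 0.721, -0.002, 0.005]
contact_force: [0.6, -8.8, -1.6]
grip_width: 44.6
```

Request:
{"api": "step_arm", "payload": {
  "series": [
    {"hand":-1,"delta_pos":[0,0,-0.6],"twist":0},
    {"hand":-1,"delta_pos":[0,0,-1],"twist":0},
    {"hand":-1,"delta_pos":[0,0,-1],"twist":0},
    {"hand":-1,"delta_pos":[0,0,0],"twist":0}
  ]
}}

```text
clock: 32.25
position: [566.6, -261.8, 135.2]
ee_rot: [0.693, 0.721, 0.002, 0.007]
contact_force: [0.7, -0.3, -0.4]
grip_width: 44.0
```

Request:
{"api": "step_arm", "payload": {
  "series": [
    {"hand":-1,"delta_pos":[0.5,-0.05,0],"twist":0},
    {"hand":-1,"delta_pos":[0.94,-0.05,0],"twist":0},
    {"hand":-1,"delta_pos":[0.94,-0.05,0],"twist":0},
    {"hand":-1,"delta_pos":[0.94,-0.05,0],"twist":0},
    {"hand":-1,"delta_pos":[0.94,-0.05,0],"twist":0},
    {"hand":-1,"delta_pos":[0.94,-0.05,0],"twist":0},
    {"hand":-1,"delta_pos":[0.94,-0.05,0],"twist":0},
    {"hand":-1,"delta_pos":[0.94,-0.05,0],"twist":0},
    {"hand":-1,"delta_pos":[0.94,-0.05,0],"twist":0},
    {"hand":-1,"delta_pos":[0.94,-0.05,0],"twist":0},
    {"hand":-1,"delta_pos":[0.3,0,0],"twist":0},
    {"hand":-1,"delta_pos":[0,0,0],"twist":0}
  ]
}}

```text
clock: 33.45
position: [527.3, 111.8, 127.1]
ee_rot: [0.692, 0.722, 0.0, 0.001]
contact_force: [0.6, -0.9, -1.1]
grip_width: 44.7
```

Request:
{"api": "step_arm", "payload": {
  "series": [
    {"hand":-1,"delta_pos":[-0.15,0.05,0.6],"twist":0},
    {"hand":-1,"delta_pos":[0,0,0.4],"twist":0},
    {"hand":-1,"delta_pos":[0,0,0.15],"twist":0},
    {"hand":-1,"delta_pos":[0,0,0.05],"twist":0},
    {"hand":-1,"delta_pos":[0,0,0],"twist":0}
  ]
}}

```text
clock: 33.95
position: [529.7, 103.7, 78.9]
ee_rot: [0.693, 0.721, 0.0, 0.0]
contact_force: [-0.6, 0.3, -1.0]
grip_width: 44.1
```

Request:
{"api": "step_arm", "payload": {
  "series": [
    {"hand":-1,"delta_pos":[0,0,0.05],"twist":0},
    {"hand":-1,"delta_pos":[0,0,0.04],"twist":0},
    {"hand":0.5,"delta_pos":[0,0,0],"twist":0},
    {"hand":0.5,"delta_pos":[0,0,0],"twist":0},
    {"hand":0.5,"delta_pos":[0,0,0],"twist":0},
    {"hand":0.5,"delta_pos":[0,0,-0.5],"twist":0},
    {"hand":0.7,"delta_pos":[0,0,-1],"twist":0},
    {"hand":0.7,"delta_pos":[-0.5,0,-1],"twist":0},
    {"hand":0.7,"delta_pos":[-0.9,-0.03,-0.6],"twist":0},
    {"hand":0.7,"delta_pos":[-1,-0.03,-0.4],"twist":0},
    {"hand":0.7,"delta_pos":[-1,-0.03,0],"twist":0},
    {"hand":0.7,"delta_pos":[-1,-0.03,0],"twist":0}
  ]
}}

```text
clock: 35.15
position: [532.2, -73.2, 216.2]
ee_rot: [0.693, 0.721, 0.001, 0.001]
contact_force: [0.2, -0.2, 0.4]
grip_width: 72.7
```

Request:
{"api": "step_arm", "payload": {
  "series": [
    {"hand":0.7,"delta_pos":[-1,-0.03,0],"twist":0},
    {"hand":0.7,"delta_pos":[-1,-0.03,0],"twist":0},
    {"hand":0.7,"delta_pos":[-1,-0.03,0],"twist":0},
    {"hand":0.7,"delta_pos":[-1,-0.03,0],"twist":0},
    {"hand":0.7,"delta_pos":[-1,-0.03,0],"twist":0},
    {"hand":0.7,"delta_pos":[-1,-0.03,0],"twist":0},
    {"hand":0.7,"delta_pos":[-1,-0.03,0],"twist":0},
    {"hand":0.7,"delta_pos":[0,0,0],"twist":0}
  ]
}}

```text
clock: 35.95
position: [533.6, -356.8, 214.1]
ee_rot: [0.695, 0.719, -0.001, 0.001]
contact_force: [-0.3, 0.0, 0.6]
grip_width: 72.7
```

Run:
```python
from h import *
s=sense();print(s['position'],s['contact_force'],s['grip_width'])
shot('wrist','wrist10.png'); bundles()
shot('side','side10.png'); bundles('side')
```

```text
[ 533.64726823 -356.77379335  214.1463888 ] [-0.30666106  0.00743462  0.57107398] 72.74736148798694
bundle p0.91 ext [229. 162. 274. 222.] z 47.7 mid [ 563.4 -362.7] size [69.1 47.9] ang 3.1
bundle p0.82 ext [296. 229. 318. 242.] z 48.5 mid [ 563.9 -363.3] size [72.7 49.6] ang 3.4
bundle p0.67 ext [234. 170. 253. 184.] z 97.9 mid [530.5 104.3] size [55.4 71.2] ang 89.5
```

Request:
{"api": "step_arm", "payload": {
  "series": [
    {"hand":0.7,"delta_pos":[-0.16,0.73,0.6],"twist":0},
    {"hand":0.7,"delta_pos":[0,0,1],"twist":0},
    {"hand":0.7,"delta_pos":[0,0,1],"twist":0},
    {"hand":0.7,"delta_pos":[0,0,1],"twist":0},
    {"hand":0.7,"delta_pos":[0,0,0.6],"twist":0},
    {"hand":0.7,"delta_pos":[0,0,0.3],"twist":0},
    {"hand":0.7,"delta_pos":[0,0,0.32],"twist":0},
    {"hand":-1,"delta_pos":[0,0,0],"twist":0},
    {"hand":-1,"delta_pos":[0,0,0],"twist":0},
    {"hand":-1,"delta_pos":[0,0,0],"twist":0},
    {"hand":-1,"delta_pos":[0,0,0],"twist":0}
  ]
}}

```text
clock: 37.25
position: [565.1, -358.3, 24.2]
ee_rot: [0.693, 0.721, 0.0, 0.002]
contact_force: [0.2, -1.0, 5.9]
grip_width: 44.5
```

Request:
{"api": "step_arm", "payload": {
  "series": [
    {"hand":-1,"delta_pos":[0,0,-0.6],"twist":0},
    {"hand":-1,"delta_pos":[0,0,-1],"twist":0},
    {"hand":-1,"delta_pos":[0,0,-1],"twist":0},
    {"hand":-1,"delta_pos":[0,0,0],"twist":0}
  ]
}}

```text
clock: 37.65
position: [566.9, -359.1, 133.2]
ee_rot: [0.693, 0.721, 0.001, 0.005]
contact_force: [1.4, -1.0, -1.5]
grip_width: 44.1
```

Request:
{"api": "step_arm", "payload": {
  "series": [
    {"hand":-1,"delta_pos":[0.5,-0.04,0],"twist":0},
    {"hand":-1,"delta_pos":[0.94,-0.04,0],"twist":0},
    {"hand":-1,"delta_pos":[0.94,-0.04,0],"twist":0},
    {"hand":-1,"delta_pos":[0.94,-0.04,0],"twist":0},
    {"hand":-1,"delta_pos":[0.94,-0.04,0],"twist":0},
    {"hand":-1,"delta_pos":[0.94,-0.04,0],"twist":0},
    {"hand":-1,"delta_pos":[0.94,-0.04,0],"twist":0},
    {"hand":-1,"delta_pos":[0.94,-0.04,0],"twist":0},
    {"hand":-1,"delta_pos":[0.94,-0.04,0],"twist":0},
    {"hand":-1,"delta_pos":[0.94,-0.04,0],"twist":0},
    {"hand":-1,"delta_pos":[0.3,0,0],"twist":0},
    {"hand":-1,"delta_pos":[0,0,0],"twist":0}
  ]
}}

```text
clock: 38.85
position: [532.0, 14.1, 125.5]
ee_rot: [0.692, 0.722, -0.0, -0.001]
contact_force: [0.5, -0.8, -1.8]
grip_width: 44.3
```

Run:
```python
from h import *
s=sense();print(s['position'],s['contact_force'],s['grip_width'])
shot('wrist','wrist11.png'); bundles()
```

```text
[531.99432934  14.1400871  125.45878307] [ 0.45617611 -0.82252967 -1.83993445] 44.305068082313255
bundle p0.77 ext [460. 171. 512. 278.] z 96.2 mid [534.5 176.3] size [66.  15.7] ang 13.4
bundle p0.74 ext [346. 166. 435. 275.] z 97.5 mid [530.2 102.8] size [69.6 49.9] ang 6.4
bundle p0.63 ext [210. 187. 309. 325.] z 148.9 mid [532.4  13.1] size [70.  45.7] ang 4.4
```

View pics/wrist11.png

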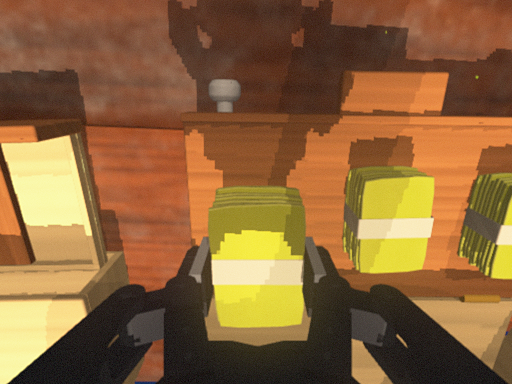

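Request:
{"api": "step_arm", "payload": {
  "series": [
    {"hand":-1,"delta_pos":[0.02,0.03,0.6],"twist":0},
    {"hand":-1,"delta_pos":[0,0,0.4],"twist":0},
    {"hand":-1,"delta_pos":[0,0,0.15],"twist":0},
    {"hand":-1,"delta_pos":[0,0,0.07],"twist":0},
    {"hand":-1,"delta_pos":[0,0,0],"twist":0}
  ]
}}

```text
clock: 39.45
position: [534.4, 12.5, 77.4]
ee_rot: [0.693, 0.721, -0.0, 0.0]
contact_force: [0.5, 0.5, -2.2]
grip_width: 44.0
```

Request:
{"api": "step_arm", "payload": {
  "series": [
    {"hand":-1,"delta_pos":[0,0,0.05],"twist":0},
    {"hand":-1,"delta_pos":[0,0,0.04],"twist":0},
    {"hand":0.5,"delta_pos":[0,0,0],"twist":0},
    {"hand":0.5,"delta_pos":[0,0,0],"twist":0},
    {"hand":0.5,"delta_pos":[0,0,0],"twist":0},
    {"hand":0.5,"delta_pos":[0,0,-0.5],"twist":0},
    {"hand":0.5,"delta_pos":[0,0,-1],"twist":0},
    {"hand":0.5,"delta_pos":[0,0,-1],"twist":0},
    {"hand":0.5,"delta_pos":[0.1,-0.8,-0.9],"twist":0},
    {"hand":0.5,"delta_pos":[0.2,-0.8,-0.9],"twist":0},
    {"hand":0.5,"delta_pos":[0.7,-0.8,-0.5],"twist":0},
    {"hand":0.5,"delta_pos":[0.7,0,0],"twist":0}
  ]
}}

```text
clock: 40.65
position: [434.2, 77.8, 269.7]
ee_rot: [0.694, 0.72, 0.002, 0.002]
contact_force: [0.2, 0.9, -0.8]
grip_width: 63.9
```

Run:
```python
from h import *
s=sense();print(s['position'],s['contact_force'],s['grip_width'])
for n in ['wrist','side']:
    im,d,c=shot(n,n+'12.png'); bundles(n)
    for k in ['flap_mid','flap_hinge','flap_tab','support_left_knob','support_right_knob']:
        for q in pinpoint(k,n)[:1]:
            u,v=q['location'];print(k,round(q['p'],2),np.round([u,v]),np.round(atdepth(c,u,v,d[int(min(v,383)),int(min(u,511))]),1))
```

```text
[434.15706262  77.7783282  269.71325628] [ 0.18577632  0.87797303 -0.83553113] 63.852315341411305
bundle p0.85 ext [325. 212. 373. 271.] z 96.3 mid [529.5 203.1] size [68.1 47.3] ang 2.9
bundle p0.79 ext [185. 210. 227. 268.] z 95.6 mid [533.9  18.7] size [68.  47.5] ang 2.6
bundle p0.46 ext [  0. 148. 118. 270.] z 23.2 mid [ 554.9 -224.6] size [144.3 184.8] ang 3.3
flap_hinge 0.84 [275. 282.] [607.  114.3  63.7]
flap_tab 0.85 [276. 167.] [439.8 105.3  62.7]
support_left_knob 0.75 [363. 167.] [439.1 219.1  49.1]
support_right_knob 0.54 [188. 165.] [445.1  -6.6  50.3]
bundle p0.73 ext [235. 192. 269. 201.] z 46.2 mid [528.1 -22.7] size [ 22.3 174.6] ang 85.4
bundle p0.68 ext [225. 164. 243. 177.] z 98.0 mid [531.6 172.7] size [ 70.1 106.3] ang 1.6
bundle p0.61 ext [231. 169. 252. 187.] z 98.1 mid [530.4  83. ] size [70.5 95.6] ang 2.9
flap_mid 0.68 [239. 181.] [507.4  81.2  77. ]
flap_hinge 0.92 [256. 176.] [608.4 112.7  65.4]
flap_tab 0.62 [226. 185.] [445.3  93.2  66.2]
support_left_knob 0.42 [233. 170.] [517.5 172.6  91.7]
support_right_knob 0.59 [236. 199.] [440.8 -22.6  48.8]
```

View pics/wrist12.png

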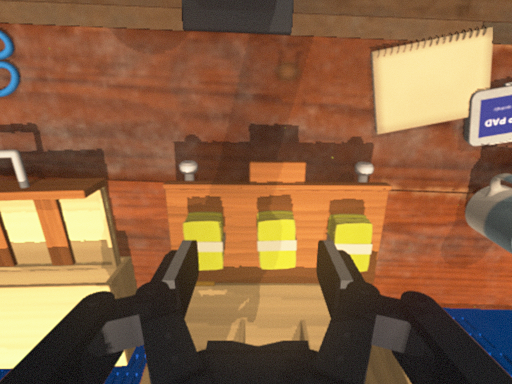

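Request:
{"api": "step_arm", "payload": {
  "series": [
    {"hand":-1,"delta_pos":[-0.91,-0.11,0],"twist":0},
    {"hand":-1,"delta_pos":[-0.91,-0.11,0.2],"twist":0},
    {"hand":-1,"delta_pos":[-0.91,-0.11,0.4],"twist":0},
    {"hand":-1,"delta_pos":[-0.91,-0.11,0.5],"twist":0},
    {"hand":-1,"delta_pos":[-0.91,-0.11,0.5],"twist":0},
    {"hand":-1,"delta_pos":[-0.91,-0.11,0.5],"twist":0},
    {"hand":-1,"delta_pos":[-0.91,-0.11,0.5],"twist":0},
    {"hand":-1,"delta_pos":[-0.91,-0.11,0.5],"twist":0},
    {"hand":-1,"delta_pos":[-0.91,-0.11,0.5],"twist":0},
    {"hand":-1,"delta_pos":[-0.91,-0.11,0.4],"twist":0},
    {"hand":-1,"delta_pos":[0,0,0],"twist":0}
  ]
}}

```text
clock: 42.45
position: [404.9, -291.4, 103.7]
ee_rot: [0.695, 0.719, -0.001, -0.0]
contact_force: [0.2, 0.9, -0.0]
grip_width: -0.0
```

Run:
```python
from h import *
s=sense();print(s['position'],s['contact_force'],s['grip_width'])
im,d,c=shot('wrist','wrist13.png')
m=trace('drawer_handle','wrist')[0]['pixels'];v,u=np.nonzero(m)
P=np.array([atdepth(c,a,b,d[b,a]) for a,b in zip(u,v)]);Q=P[(P[:,2]>40)&(P[:,2]<56)]
for y in range(-340,-230,10):
    q=Q[abs(Q[:,1]-y)<5]
    if len(q): print(y,q[:,0].min().round(),q[:,0].max().round())
```

```text
[ 404.93649253 -291.42041874  103.70130053] [ 0.23891545  0.94661671 -0.03499116] -0.036204791839967124
-330 440.0 466.0
-320 439.0 474.0
-310 438.0 446.0
-270 435.0 443.0
-260 434.0 445.0
-250 434.0 443.0
-240 433.0 466.0
```

Request:
{"api": "step_arm", "payload": {
  "series": [
    {"hand":-1,"delta_pos":[0.08,0,0.8],"twist":0},
    {"hand":-1,"delta_pos":[0,0,0.7],"twist":0},
    {"hand":-1,"delta_pos":[0,0,0.35],"twist":0},
    {"hand":-1,"delta_pos":[0,0.4,0],"twist":0},
    {"hand":-1,"delta_pos":[0.01,0.4,0],"twist":0},
    {"hand":-1,"delta_pos":[0.01,0.4,0],"twist":0},
    {"hand":-1,"delta_pos":[0.01,0.4,0],"twist":0},
    {"hand":-1,"delta_pos":[0.01,0.4,0],"twist":0},
    {"hand":-1,"delta_pos":[0.01,0.4,0],"twist":0},
    {"hand":-1,"delta_pos":[0.01,0.4,0],"twist":0},
    {"hand":-1,"delta_pos":[0.01,0.4,0],"twist":0},
    {"hand":-1,"delta_pos":[0,0,0],"twist":0}
  ]
}}

```text
clock: 43.75
position: [535.6, -275.5, 32.4]
ee_rot: [0.692, 0.722, 0.0, 0.001]
contact_force: [-0.6, -0.0, -0.1]
grip_width: -0.2
```

Request:
{"api": "step_arm", "payload": {
  "series": [
    {"hand":-1,"delta_pos":[0,0.25,0],"twist":0},
    {"hand":-1,"delta_pos":[0,0.15,0],"twist":0},
    {"hand":-1,"delta_pos":[0,0,0],"twist":0}
  ]
}}

```text
clock: 44.05
position: [550.5, -276.1, 32.0]
ee_rot: [0.693, 0.721, 0.0, 0.001]
contact_force: [-1.0, 0.3, 0.1]
grip_width: 0.2
```

Request:
{"api": "step_arm", "payload": {
  "series": [
    {"hand":-1,"delta_pos":[0,0.1,0],"twist":0},
    {"hand":-1,"delta_pos":[0,0.1,0],"twist":0},
    {"hand":-1,"delta_pos":[0,0,0],"twist":0}
  ]
}}

```text
clock: 44.35
position: [553.9, -276.0, 31.6]
ee_rot: [0.693, 0.721, -0.003, -0.002]
contact_force: [-11.3, 0.1, 8.5]
grip_width: -0.0
```

Request:
{"api": "step_arm", "payload": {
  "series": [
    {"hand":-1,"delta_pos":[0,-0.6,0],"twist":0},
    {"hand":-1,"delta_pos":[0,-1,0],"twist":0},
    {"hand":-1,"delta_pos":[0,-0.5,-1],"twist":0},
    {"hand":-1,"delta_pos":[0.5,-0.5,-1],"twist":0},
    {"hand":-1,"delta_pos":[0.7,-0.2,-1],"twist":0},
    {"hand":-1,"delta_pos":[0.9,0,-0.8],"twist":0},
    {"hand":-1,"delta_pos":[0.9,0,-0.8],"twist":0},
    {"hand":-1,"delta_pos":[0.9,0,-0.8],"twist":0},
    {"hand":-1,"delta_pos":[0.9,0,0],"twist":0},
    {"hand":-1,"delta_pos":[0,0,0],"twist":0}
  ]
}}

```text
clock: 45.35
position: [438.8, -85.7, 249.5]
ee_rot: [0.691, 0.723, 0.001, 0.001]
contact_force: [-0.3, -0.2, 0.2]
grip_width: 0.2
```

Run:
```python
from h import *
s=sense();print(s['position'],s['contact_force'],s['grip_width'])
for n in ['wrist','side','top']:
    im,d,c=shot(n,n+'14.png'); bundles(n)
    for k in ['flap_mid','flap_hinge','flap_tab','support_left_knob','support_right_knob','drawer_handle','mug','tape_roll']:
        for q in pinpoint(k,n)[:1]:
            u,v=q['location'];print(n,k,round(q['p'],2),np.round([u,v]),np.round(atdepth(c,u,v,d[int(min(v,383)),int(min(u,511))]),1))
    if n=='wrist':
        m=trace('drawer_handle','wrist')[0]['pixels'];v,u=np.nonzero(m)
        P=np.array([atdepth(c,a,b,d[b,a]) for a,b in zip(u,v)]);Q=P[(P[:,2]>40)&(P[:,2]<56)];q=Q[abs(Q[:,1]+279)<6];print('bar x',q[:,0].min() if len(q) else None)
```

```text
[438.81903706 -85.73265962 249.54808927] [-0.33539552 -0.19728046  0.16797287] 0.23990440594064585
bundle p0.90 ext [382. 220. 440. 284.] z 96.1 mid [529.2 102.4] size [69.8 49.8] ang 6.8
bundle p0.88 ext [313. 217. 362. 278.] z 96.2 mid [533.6  11.1] size [69.  48.7] ang 3.7
bundle p0.88 ext [451. 222. 512. 283.] z 95.9 mid [530.7 193.3] size [71.1 46.8] ang 9.0
bundle p0.40 ext [ 19. 248. 224. 297.] z 61.9 mid [ 618.2 -269.2] size [ 12.6 267.9] ang 3.8
wrist flap_hinge 0.59 [389. 295.] [613.9 101.9  60.6]
wrist flap_tab 0.74 [335. 250.] [525.8   6.   96.4]
wrist support_left_knob 0.77 [499. 176.] [441.4 210.7  47.5]
wrist support_right_knob 0.69 [312. 170.] [444.1 -20.3  48.7]
wrist drawer_handle 0.79 [117. 253.] [ 570.3 -271.9   49.3]
bar x 563.5326654319766
bundle p0.65 ext [242. 180. 261. 191.] z 98.0 mid [533.2  13.7] size [63.6 50.5] ang 7.5
bundle p0.63 ext [227. 165. 242. 175.] z 98.3 mid [529.4 197.3] size [65.3 47.9] ang 10.5
bundle p0.50 ext [232. 173. 250. 184.] z 98.3 mid [526.7 103.8] size [65.7 54.2] ang 7.1
side flap_mid 0.65 [242. 180.] [514.7  73.1  84.6]
side flap_hinge 0.92 [253. 176.] [593.9 107.9  70.1]
side flap_tab 0.83 [225. 186.] [434.6  82.6  63.9]
side support_left_knob 0.39 [215. 178.] [438.5 206.8  48.4]
side drawer_handle 0.85 [294. 222.] [ 568.5 -281.3   47.2]
side mug 0.76 [207. 169.] [479.5 415.3   3.7]
side tape_roll 0.78 [301. 283.] [ 430.3 -537.8   -1.2]
bundle p0.54 ext [237. 183. 245. 206.] z 98.7 mid [530.4  12.2] size [63.  45.4] ang 1.3
top flap_tab 0.6 [213. 212.] [156.8 -41.5 748. ]
top drawer_handle 0.62 [315. 209.] [ 573.8 -270.6   39.4]
top mug 0.77 [139. 193.] [144.6 115.7 787.5]
```

View pics/wrist14.png

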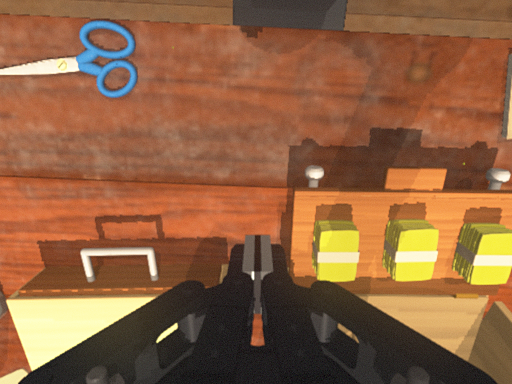

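```bash
python3 -c "
from h import *
print(sense()['clock'],ctrl.hand_in())"
```

```text
the job is handed in; nothing more can be done
46.9 None
```

The job is done and handed in at 46.9 s, with no verdict reported. I pulled both supports out to their stops before lowering the flap onto them. I then laid all three bundles side by side on the flap and pushed the drawer shut against its stop.

The last pictures showed:
- **Bundles:** centres about 90 mm apart, around 75 mm from the hinge, with tops at 96–98 mm. That is one layer resting on the 64 mm surface.
- **Supports and flap:** the left and right knobs are still out at about x 441 and 444 mm. The flap's free edge last read about 63 mm high, just before the drawer was shut. A measurement of the flap-tab point from the final wrist view landed on a bundle, so I ignored it.
- **Drawer:** the handle bar is back where it started, within about 2–3 mm of fully shut. The push met 11 N at the end.
- **Mug and tape:** each read within about 12 mm of its start in the side view, and the arm never went near them. The top camera's final mug reading fell on the arm, so it is no use as a check.

The middle and left bundles' headings read 7–10° in the last views, but 3–6° in some earlier ones. I take this as depth noise or a small turn. It does not affect the placement.

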